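Lock a device board into the test head

ROBOT

A 6-joint arm with a two-finger parallel gripper is mounted at the origin on the work surface. World frame = base frame: x ahead of the robot, y to its left, z up, the work surface at z = 0. Lengths are in m, angles in degrees, forces in N, time in s.
With the tool pointing down it reaches from about 0.4 to 0.825 m from the base axis. Payload 7 kg.
Tool frame: the origin (TCP) lies on the centre line of the jaws, within the pads' length; the fingertips stand 8 mm ahead of it and the grasp point (between the pads) lies 11 mm behind it (r.tcp_to_tips is the distance from the TCP to the fingertips, in m); z points along the fingers, y is the direction in which the jaws open and shut (so a half turn about z gives the same grasp; the last joint's range is limited). The gripper opens to 88 mm and grips with 3 to 60 N. Pads are 19 mm wide; open, the fingers measure 130 mm over their backs; the gripper's body (78 mm by 193 mm) begins 47 mm behind the grasp point.
Start: joints at [92.768, 20.546, 0.682, 0, -70.136, -16.507], TCP at [0.16, 0.656, 0.235] pointing down, gripper open.
Joint ranges: [-176.03, 176.03], [-82.01, 121.73], [-58.28, 71.71], [-173.87, 95.51], [-174.79, -0.11], [-173.66, 173.66]. Speed limits (degrees/s): [136.94, 136.94, 172.46, 180, 180, 180].

INTERFACE

Orientations are given as [roll, pitch, yaw] about the fixed x, y, z axes, in that order (R = Rz(yaw) Ry(pitch) Rx(roll)).
In Python, from plant import r gives the robot as it stands.
- The arm moves only by the tool drive_tool, never from a script. Its argument "plan" is text: rows parted by semicolons, each of 4 numbers parted by spaces: the shift along the tool's x, y, z in cm, then the turn about the tool's z in rad. A call has 1 to 8 rows; each row is the pose to reach, as a shift and turn from the pose commanded when the call began, along the tool's axes at that moment; what a row does not reach only later rows make up. A row lasts 1/8 s, in which the tool goes at most 62.5 mm and 10.7 degrees, less where a joint would pass 70% of its speed; a pose out of reach is approached as far as the arm can. A call with a gripper value outside its range is refused whole. "fingers" is the closure, from -1 (fully open) to 1 (shut), set as the call begins (left out, the last holds). The fingers move at their own pace and stop on an object; "squeeze" is the grip in N (left out, the last holds). Time passes only in rows, so rows that repeat a pose let the fingers close. It gives the time, the measured TCP pose, the force and the opening at its end, in the units of the state.
- r.get_state(): the state, without advancing time (a new reading comes with each control period).
- r.capture(name): name is "side" or "top" or "wrist"; returns a dict with "frame" (420x560x3 uint8, red, green, blue), "fovy" (degrees; the focal length in pixels is half the picture's height over the tangent of half this angle, whatever the lens; pixels are square), "cx", "cy" (the principal point, pixels), "k1" (the pictures are not rectified: a ray, as slopes to the right and down, at radius r is drawn at 1 + k1 r^2 times it, then the intrinsics apply), "rvec" (rotation vector, rad) and "tvec" (3), from world to camera coordinates, as OpenCV has them. Camera axes: x right, y down, z forward; pixel columns grow to the right and rows downward; lengths in m; the calibration is good to about 2 mm. A picture is of the moment at which its call begins. There is no depth.
- r.close_job(): hands the job in, once; it reports no verdict.
The state is a dict: "time_s": time; "joints": joint angles; "qd": joint speeds; "joint_torque": joint torques, N m; "tcp_pos": TCP position; "eef_rot": TCP orientation; "contact_force": force on the tool from outside, world axes, zero at the start; "moment": the same for the moment, N m; "gripper_width": finger opening in m.
Only numpy, scipy, OpenCV 4.12 (cv2) and the standard library are available. Lean on these libraries where they do the work, as an engineer would, in place of code of your own. Each camera call takes 0.05 s, during which the arm holds its last target. There are 200 camera calls.

TASK

The device board on the bench-top test head still stands a little out of its connector: slide it fully home, pushing gently and no harder than needed once it meets the connector. Then lock it in: pull the sprung knob up, turn it clockwise and let it drop fully into its detent, so that its tongue lies behind the board. Never force the knob sideways, down or against its pull stop, take your hand away at the end, and leave the chip tray, screwdriver and bottle where they are.

Things in the scene. Friction and masses are not known exactly. Their poses are not given: they have to be found in the camera images.
- test_head: Fixed black case 380 (x) x 360 (y) x 165 mm high; origin: centre of its underside. Its +x (roughly away from the robot) is the way the board slides home; z up. Flat deck at z = 165 mm; on it guide rails 15 mm high along x at y = +-107 mm and a connector block 26 mm high with its face at x = +90 mm. Lock knob axis at x = -140.5, y = +78 mm.
- board: Device board: loose aluminium plate 180 (x) x 200 (y) x 6 mm, 0.55 kg, on the deck between the rails (1.5 mm play a side). Origin: centre of underside; axes as the head's. Home: front edge on the connector face, origin at the head's x = 0, z = 165 mm. Starts 6 to 12 mm short; slides with 2 to 5 N if not pressed down, stays put. Socket 44 mm square, to z = 20 mm, at x 20 to 64 mm. Over 45 N on it does damage.
- board_handle (a point): Middle of the board's bow handle: steel bar of 10 mm diameter, 74 mm long along the board's y, its centre 40 mm above the board's underside and 50 mm to the -x side of the board's centre, on posts 10 mm thick at y = +-32 mm. Axes as the board's.
- knob: Sprung lock knob: black cap 62 mm across and 22 mm high; on it a wing grip (bar 52 long, 13 thick, 22 to 54 mm above the deck); low on one side a steel tongue 27 mm wide reaching 48 mm from the axis. Origin: on the axis, at the head's z = 165 mm when fully in; rises with the knob. x along wing and tongue, z up. Pulls up with 8 to 13 N; free to turn from 7 mm up, hard stop at 11 mm.
- knob_grip (a point): Point on the knob's axis inside the wing grip, 44 mm above the deck when the knob is in, 22 mm above the cap; axes as the knob's; rises with the knob.
- knob_turn (a joint): Knob angle, rad, growing clockwise seen from above; needs about 0.1 N m. Starts at 0 to 0.09, tongue to the left. Not pulled up, its pin strikes a wall at 0.13 to 0.67. At 1.12 the tongue points at the board (head's +x). The detent slot (0.04 to 0.1 play each way) is centred anywhere from 0.78 to 1.32, as its hidden ring was set: find it by feel. End of turn 1.5.
- lock_base: Round base plate, 72 mm across, fixed on the deck under the knob; origin on the axis at deck level, axes as the head's. Inside, hidden: the pull stop and a flat ring on which the knob's pin rides 7 mm above its seat until it drops into the detent. With the board over 2 mm short of home the tongue lands on it and the knob stays up. Over 25 N between knob and base spoils the lock.
- chip_tray: Bystander: black chip tray 70 x 50 x 10 mm, loose on the deck at the near right; origin: centre of its underside.
- screwdriver: Bystander: screwdriver, 170 mm long, loose on the bench on the right; origin under its middle.
- wash_bottle: Bystander: white bottle, 54 mm across, 130 mm high, loose on the bench on the left; origin: centre of its underside.

How it is judged (in metres and radians):
On the way, in this order (a step that is already met when the one before it is completed fails the run):
1. the board is fully home in its connector while the knob is still parked (x of board in the frame of test_head above -0.0025 m and z of board in the frame of test_head below 0.168 m and value of joint knob_turn below 0.6 rad), for 0.2 s.
2. the knob is pulled out of its parking pocket and being turned, the board staying home (x of board in the frame of test_head above -0.0025 m and z of knob in the frame of test_head above 0.1705 m and value of joint knob_turn above 0.6 rad), for 0.05 s.
At the end, for the whole second after the job is handed in: The board lies flat on the deck within 2.5 mm of home, at rest; the knob has dropped into its detent (turned to between 0.69 and 1.42 rad, its cap within 1.5 mm of fully in), at rest, its tongue behind the board (x of board in the frame of test_head above -0.0025 m and z of board in the frame of test_head below 0.168 m and linear speed of board below 0.01 m/s and value of joint knob_turn between 0.69 and 1.42 rad and z of knob in the frame of test_head below 0.1665 m and velocity of joint knob_turn between -0.05 and 0.05 rad/s); the robot touches nothing.
It fails at once if the knob is forced: over 25 N between it and its base (pin sideways or down on the ring, or pull stop) (contact force between knob and lock_base above 25 N).
It fails at once if the board is pressed against connector, rails or deck with over 45 N (contact force between board and test_head above 45 N).
It fails at once if the chip tray is moved by more than 15 mm (distance of chip_tray from where it was at the start of the episode above 0.015 m).
It fails at once if the screwdriver is moved by more than 15 mm (distance of screwdriver from where it was at the start of the episode above 0.015 m).
It fails at once if the bottle is moved by more than 15 mm (distance of wash_bottle from where it was at the start of the episode above 0.015 m).
It also fails if it takes over 67 s, if anything falls off the work surface, if the arm or the gripper's body presses on something with over 40 N, if the wrist force passes 120 N, or if a joint passes its speed limit or range.

## Working session

There is one attempt and no reset: what is moved stays moved. The work goes in short steps, Python scripts to look and compute and a tool call to move; the robot and the scene stay as the last step left them, time stands still between calls to the robot, and variables do not carry over. Pictures are saved under pics/ and viewed, about 8 in all and at most 12, crops included, and the job is handed in when it is done.

Besides the shell and the picture viewer there is one more tool, called after "Emit:" as name(argument=value, ...), one argument or row to a line, values as JSON. drive_tool: Moves the arm, as the interface text tells. Its arguments: {"type":"object","properties":{"plan":{"type":"string"},"fingers":{"type":"number"},"squeeze":{"type":"number"}},"required":["plan"]}

```bash
mkdir -p pics; ls; cat > h.py <<'E'
import numpy as np, cv2
from plant import r
def K(c):
    f=c["frame"].shape[0]/2/np.tan(np.radians(c["fovy"])/2)
    return f
def ray(c,u,v):
    f=K(c); x=np.array([(u-c["cx"])/f,(v-c["cy"])/f]); s=x.copy()
    for _ in range(30): s=x/(1+c["k1"]*(s@s))
    R=cv2.Rodrigues(np.array(c["rvec"],float))[0]; t=np.array(c["tvec"],float).ravel()
    return -R.T@t, R.T@np.array([s[0],s[1],1])
def onz(c,u,v,z):
    o,d=ray(c,u,v); return o+d*(z-o[2])/d[2]
def proj(c,P):
    R=cv2.Rodrigues(np.array(c["rvec"],float))[0]; t=np.array(c["tvec"],float).ravel()
    p=R@np.array(P,float)+t; s=p[:2]/p[2]; s=s*(1+c["k1"]*(s@s)); return s*K(c)+[c["cx"],c["cy"]]
def cap(n,name):
    c=r.capture(n); cv2.imwrite(f"pics/{name}.png",c["frame"][:,:,::-1]); np.save(f"pics/{name}.npy",c,allow_pickle=True); return c
def load(name): return np.load(f"pics/{name}.npy",allow_pickle=True).item()
E
python3 - <<'E'
from h import *
for n in ["top","side","wrist"]:
    c=cap(n,n+"0"); print(n,ray(c,280,210),c["fovy"],c["k1"])
print(r.get_state(), r.tcp_to_tips)
E
```

```text
pics
top (array([ 0.33847883, -0.03012541,  1.58844119]), array([ 1.08369253e-01,  6.35437039e-04, -9.94123081e-01])) 53.14113239142155 -0.10310053015799477
side (array([-0.11819502, -0.85288209,  1.34190769]), array([ 0.37536397,  0.51734606, -0.76941795])) 42.00144093275673 -0.03349502915489974
wrist (array([0.2282915 , 0.63825122, 0.38349413]), array([-0.26238783,  0.05865154, -0.96321171])) 62.00670583932541 -0.039096882874843135
{'time_s': 0.15, 'joints': array([ 9.27667332e+01,  2.05794132e+01,  6.45914213e-01, -1.62593649e-02,
       -7.01351935e+01, -1.65069965e+01]), 'qd': array([ 0.00876327, -0.18558201,  0.18727247,  0.11523103,  0.00939366,
       -0.02137424]), 'joint_torque': array([-6.86201911e-04, -5.83272099e+01,  2.93292439e+01,  7.00119451e+00,
        8.84060893e-03, -1.13186934e-04]), 'tcp_pos': array([0.16025546, 0.65532803, 0.23386275]), 'eef_rot': array([ 1.79929795e+02, -4.86268230e-03, -1.37457944e+01]), 'contact_force': array([-0.56365413, -0.26024   , -0.04035811]), 'moment': array([0.05141394, 0.02813789, 0.00798038]), 'gripper_width': 0.08794728694521528} 0.008
```

View pics/top0.png

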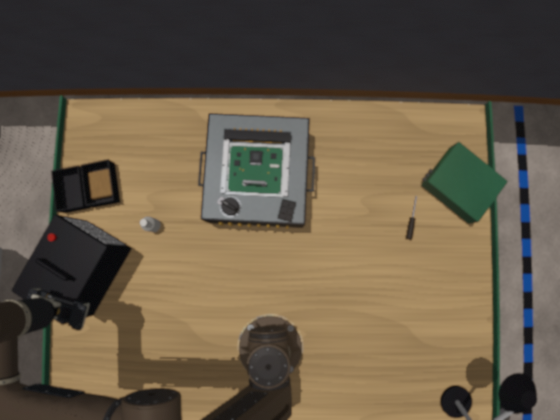

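View pics/side0.png

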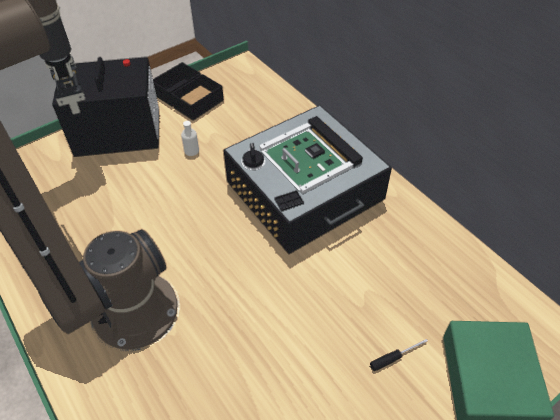

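The top view shows the head at about (255,170), knob at (230,206), handle at (255,183) and tray at (287,211). The side view shows the same scene, with the bottle at (190,140).

```bash
python3 - <<'E'
from h import *
c=load("top0"); f=c["frame"]
print(f[120,230],f[215,260],f[150,300],f[170,250],f[160,160])
hsv=cv2.cvtColor(f,cv2.COLOR_RGB2HSV)
m=((hsv[...,1]<70)&(hsv[...,2]>70)).astype(np.uint8)
m[:, :190]=0; m[:,325:]=0; m[:105]=0; m[240:]=0
m=cv2.morphologyEx(m,cv2.MORPH_OPEN,np.ones((3,3)))
cs,_=cv2.findContours(m,0,2); k=max(cs,key=cv2.contourArea)
W=np.array([onz(c,*p[0].astype(float),.165)[:2] for p in cv2.convexHull(k)],np.float32)
print(cv2.minAreaRect(W), cv2.contourArea(k)); print(cv2.boxPoints(cv2.minAreaRect(W)))
g=cv2.resize(f[105:235,190:325],None,fx=4.5,fy=4.5,interpolation=cv2.INTER_CUBIC)
cv2.imwrite("pics/crop1.png",g[:,:,::-1])
E
```

```text
[117 120 120] [127 130 130] [120 123 123] [ 55 100  74] [164 136  96]
((0.6409717798233032, 0.05809171497821808), (0.3565255105495453, 0.37255412340164185), 88.06710815429688) 10333.5
[[ 0.4487881  -0.11378668]
 [ 0.8211302  -0.12635253]
 [ 0.83315545  0.22997011]
 [ 0.46081334  0.24253596]]
```

View pics/crop1.png

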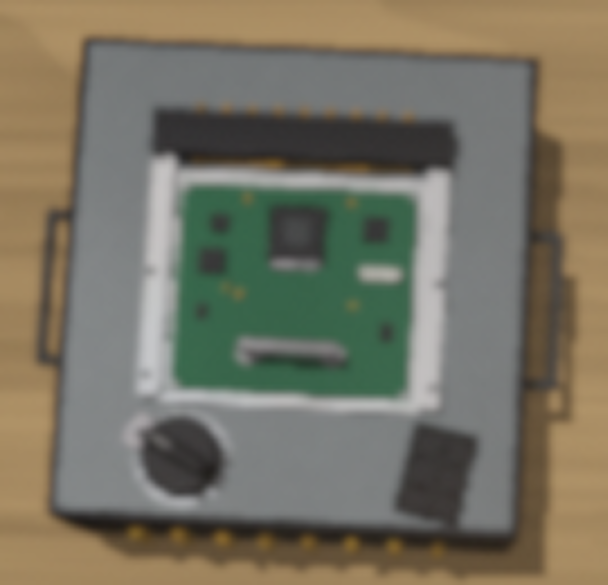

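Emit:
drive_tool(
  plan="0 0 -6 0; 5 4.5 -9.5 0; 10 9 -9.5 -0.1; 15 14 -9.5 -0.2; 20 18.5 -9.5 -0.2; 25 23 -9.5 -0.2; 29 27 -9.5 -0.2; 33 31 -9.5 -0.2",
  fingers=1,
  squeeze=10,
)

```text
time_s: 1.15
tcp_pos: [0.396, 0.2935, 0.3296]
eef_rot: [-180.0, -0.0, -2.3]
contact_force: [1.1, 0.7, 0.1]
gripper_width: 0.0131
```

```bash
cat >> h.py <<'E'
def go(x,y,z,yaw):
    s=r.get_state(); p=s["tcp_pos"]; a=np.radians(s["eef_rot"][2])
    d=np.array([x,y,z])-p; X=np.array([np.cos(a),np.sin(a)]); Y=np.array([np.sin(a),-np.cos(a)])
    t=-np.radians((yaw-s["eef_rot"][2]+180)%360-180)
    print("t",s["time_s"],"tcp",p.round(4),s["eef_rot"].round(2),"j6",s["joints"][5].round(1),"F",s["contact_force"].round(2))
    print("shift cm",(100*np.array([d[:2]@X,d[:2]@Y,-d[2]])).round(2),"turn",t.round(3))
E
python3 -c "
from h import *
go(.53,.10,.33,-1.9)"
```

```text
t 1.15 tcp [0.396  0.2935 0.3296] [-1.7998e+02 -1.0000e-02 -2.2600e+00] j6 28.3 F [1.13 0.72 0.08]
shift cm [14.16 18.81 -0.04] turn -0.006
```

Emit:
drive_tool(
  plan="4 5 0 0; 8 10 0 0; 12 15 0 0; 14.2 18.8 0 0; 14.2 18.8 0 0; 14.2 18.8 0 0",
)

```text
time_s: 1.9
tcp_pos: [0.5297, 0.1018, 0.3293]
eef_rot: [180.0, 0.0, -2.3]
contact_force: [0.2, 0.1, 0.9]
gripper_width: 0.0002
```

```bash
python3 -c "
from h import *
c=cap('wrist','wrist1'); go(.53,.10,.33,-1.9)
print(r.get_state()['gripper_width'])"
```

```text
t 1.95 tcp [0.5295 0.1023 0.3294] [-1.80e+02  2.00e-02 -2.27e+00] j6 56.0 F [ 0.73 -0.1  -0.73]
shift cm [ 0.06  0.23 -0.06] turn -0.006
0.0003771878011883968
```

View pics/wrist1.png

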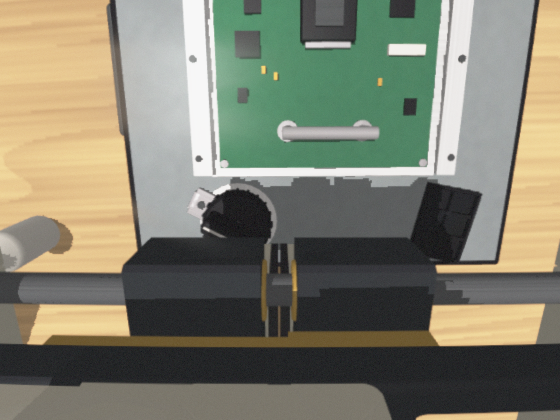

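The wrist view shows the handle bar from (282,132) to (378,133), the board's rear edge at v≈174, the knob at about (237,215) with its tongue at (203,205), and the tray clear at (445,220).

```bash
python3 - <<'E'
from h import *
c=load("wrist1"); f=c["frame"]
for n,u,v,z in [("barL",282,132,.205),("barR",378,133,.205),("edgeL",215,174,.171),("edgeR",430,174,.171),("tongue",203,203,.172),("knob",237,215,.187),("deckL",118,0,.165),("deckL2",140,262,.165),("deckR",529,0,.165),("deckR2",497,262,.165)]:
    print(n,onz(c,u,v,z).round(4))
a=np.radians(-1.9);R=np.array([[np.cos(a),-np.sin(a)],[np.sin(a),np.cos(a)]])
H=np.array([.641,.058]); print("knob exp",H+R@[-.1405,.078])
k=H+R@[-.1405,.078]
print("proj knob cap", proj(c,[*k,.187]),"base",proj(c,[*k,.167]))
for x in(-.1,-.09): print("edge",x,proj(c,[*(H+R@[x,0]),.171]))
g=cv2.resize(f[170:262,150:300],None,fx=5,fy=5,interpolation=cv2.INTER_CUBIC).astype(float)
g=np.clip(g*2.5,0,255).astype(np.uint8)
cv2.imwrite("pics/crop2.png",g[:,:,::-1])
E
```

```text
barL [0.5852 0.0964 0.205 ]
barR [0.5816 0.0224 0.205 ]
edgeL [0.5492 0.1572 0.171 ]
edgeR [ 0.5416 -0.0352  0.171 ]
tongue [0.5232 0.1703 0.172 ]
knob [0.515  0.1381 0.187 ]
deckL [0.6954 0.226  0.165 ]
deckL2 [0.4645 0.2398 0.165 ]
deckR [ 0.6838 -0.1124  0.165 ]
deckR2 [ 0.4497 -0.1119  0.165 ]
knob exp [0.50316335 0.14061542]
proj knob cap [235.15134545 227.98676472] base [237.71346091 221.16682787]
edge -0.1 [322.71152243 178.66100929]
edge -0.09 [322.99211065 167.54369781]
```

View pics/crop2.png

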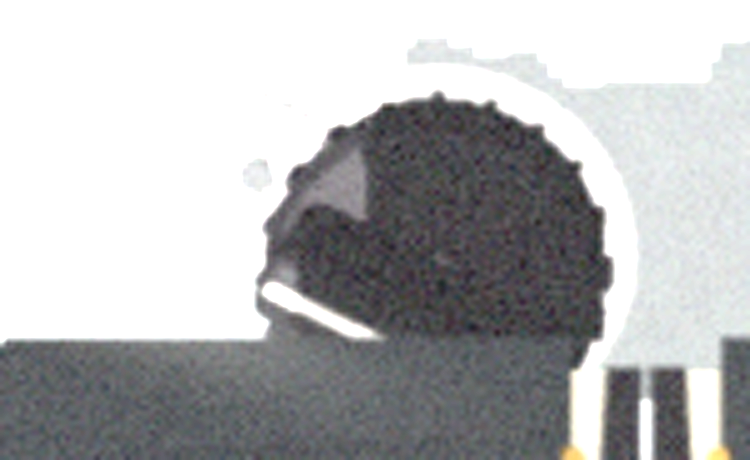

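Emit:
drive_tool(
  plan="2.4 4.2 2 0; 2.4 4.2 7 0; 2.4 4.2 10 0; 2.4 4.2 12 0; 2.4 4.2 12.8 0; 2.4 4.2 12.8 0; 2.4 4.2 12.8 0",
)

```text
time_s: 2.82
tcp_pos: [0.5526, 0.0596, 0.2027]
eef_rot: [-180.0, -0.1, -2.2]
contact_force: [0.5, 0.5, 0.2]
gripper_width: 0.0003
```

Emit:
drive_tool(
  plan="0.3 0 0 0; 0.6 0 0 0; 0.8 0 0 0; 0.8 0 0 0",
)

```text
time_s: 3.32
tcp_pos: [0.5603, 0.0586, 0.2015]
eef_rot: [180.0, 0.0, -2.3]
contact_force: [0.9, -0.2, -0.4]
gripper_width: 0.0005
```

Emit:
drive_tool(
  plan="0.2 0 0 0; 0.4 0 0 0; 0.6 0 0 0; 0.6 0 0 0",
)

```text
time_s: 3.82
tcp_pos: [0.5663, 0.0584, 0.2015]
eef_rot: [180.0, 0.0, -2.3]
contact_force: [-0.8, -0.7, -0.1]
gripper_width: 0.0004
```

Emit:
drive_tool(
  plan="0.1 0 0 0; 0.2 0 0 0; 0.3 0 0 0; 0.3 0 0 0",
)

```text
time_s: 4.32
tcp_pos: [0.5677, 0.0583, 0.2015]
eef_rot: [180.0, 0.1, -2.3]
contact_force: [-6.7, 0.9, 4.6]
gripper_width: 0.0007
```

Emit:
drive_tool(
  plan="0.1 0 0 0; 0.2 0 0 0; 0.3 0 0 0; 0.3 0 0 0",
)

```text
time_s: 4.82
tcp_pos: [0.5702, 0.0578, 0.2015]
eef_rot: [180.0, 0.2, -2.3]
contact_force: [-9.2, 1.0, 5.1]
gripper_width: 0.0006
```

Emit:
drive_tool(
  plan="-0.5 0 0 0; -1 0 0 0; -1 0 0.7 0; -1 0 0.7 0; -0.5 0 0.7 0; -0.5 0 0.7 0",
)

```text
time_s: 5.58
tcp_pos: [0.5677, 0.0584, 0.1945]
eef_rot: [180.0, -0.0, -2.3]
contact_force: [-0.8, 0.4, -0.6]
gripper_width: 0.0007
```

Emit:
drive_tool(
  plan="0.1 0 0 0; 0.2 0 0 0; 0.3 0 0 0; 0.3 0 0 0",
)

```text
time_s: 6.08
tcp_pos: [0.57, 0.0583, 0.1945]
eef_rot: [180.0, 0.0, -2.3]
contact_force: [-0.9, -0.6, 0.3]
gripper_width: 0.0005
```

Emit:
drive_tool(
  plan="0.05 0 0 0; 0.1 0 0 0; 0.2 0 0 0; 0.2 0 0 0",
)

```text
time_s: 6.58
tcp_pos: [0.5706, 0.0581, 0.1945]
eef_rot: [180.0, 0.2, -2.3]
contact_force: [-7.4, 1.5, 5.4]
gripper_width: 0.0007
```

```bash
python3 -c "
from h import *
c=cap('wrist','wrist2'); go(.53,.10,.33,-1.9)
print(r.get_state()['moment'])
c=cap('side','side2'); g=cv2.resize(c['frame'][90:240,210:400],None,fx=3.5,fy=3.5,interpolation=cv2.INTER_CUBIC)
w=load('wrist2')['frame']
h=np.zeros((max(g.shape[0],420),0,3),np.uint8)
cv2.imwrite('pics/side2c.png',g[:,:,::-1])
"
```

```text
t 6.625 tcp [0.5706 0.0581 0.1944] [ 1.7998e+02  1.5000e-01 -2.2800e+00] j6 62.4 F [-7.86  1.61  4.25]
shift cm [ -4.22  -4.03 -13.56] turn -0.007
[0.6016326  2.87464535 0.0594319 ]
```

View pics/wrist2.png

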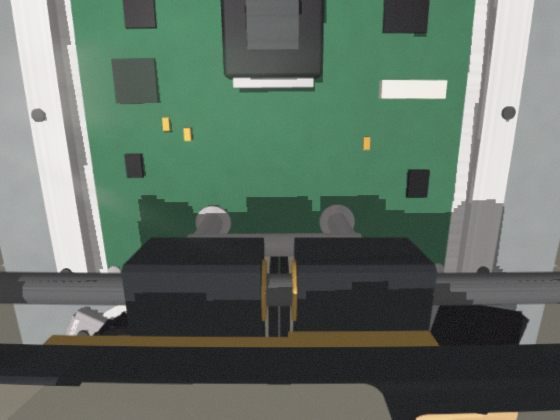

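View pics/side2c.png

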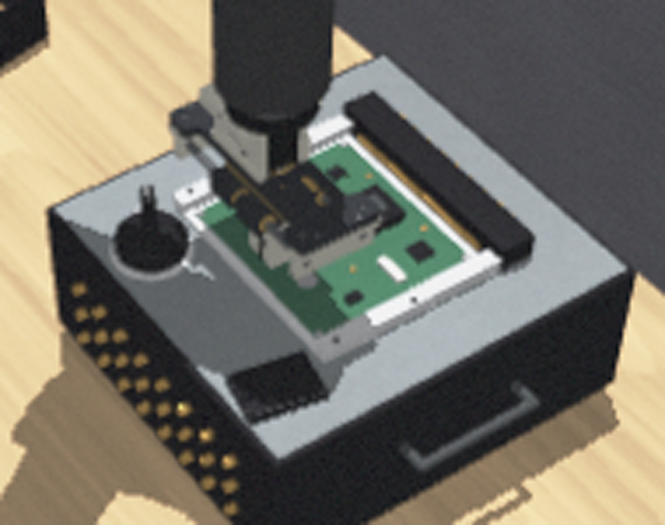

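The board has moved about 3 mm and a gap to the connector is still visible, so I keep pushing.

Emit:
drive_tool(
  plan="0.05 0 0 0; 0.1 0 0 0; 0.15 0 0 0; 0.2 0 0 0; 0.2 0 0 0",
)

```text
time_s: 7.3
tcp_pos: [0.5724, 0.0578, 0.1945]
eef_rot: [180.0, 0.2, -2.3]
contact_force: [-8.6, 0.7, 5.5]
gripper_width: 0.0004
```

Emit:
drive_tool(
  plan="0.05 0 0 0; 0.1 0 0 0; 0.15 0 0 0; 0.2 0 0 0; 0.2 0 0 0",
)

```text
time_s: 7.92
tcp_pos: [0.5744, 0.0577, 0.1944]
eef_rot: [180.0, 0.2, -2.3]
contact_force: [-8.1, 2.3, 5.4]
gripper_width: 0.0007
```

Emit:
drive_tool(
  plan="0.05 0 0 0; 0.1 0 0 0; 0.1 0 0 0",
)

```text
time_s: 8.3
tcp_pos: [0.5753, 0.0576, 0.1945]
eef_rot: [180.0, 0.2, -2.3]
contact_force: [-9.8, 1.4, 6.0]
gripper_width: 0.0005
```

Emit:
drive_tool(
  plan="0.05 0 0 0; 0.1 0 0 0; 0.1 0 0 0",
)

```text
time_s: 8.68
tcp_pos: [0.5753, 0.0576, 0.1944]
eef_rot: [179.9, 0.3, -2.3]
contact_force: [-13.4, 1.9, 8.1]
gripper_width: 0.0001
```

Emit:
drive_tool(
  plan="0.05 0 0 0; 0.1 0 0 0; 0.1 0 0 0",
)

```text
time_s: 9.05
tcp_pos: [0.5754, 0.0576, 0.1944]
eef_rot: [179.9, 0.4, -2.3]
contact_force: [-16.3, 1.8, 11.4]
gripper_width: 0.0007
```

Emit:
drive_tool(
  plan="-1 0 0 0; -1.5 0 0 0; -1.5 0 -4 0; -1.5 0 -9 0; -6 -4 -13.5 0; -11 -7.8 -13.5 0; -11.8 -7.8 -13.5 0; -11.8 -7.8 -13.5 0",
  fingers=-0.3,
)

```text
time_s: 10.05
tcp_pos: [0.4638, 0.1411, 0.3302]
eef_rot: [-179.9, -0.1, -2.2]
contact_force: [0.4, -0.1, -1.0]
gripper_width: 0.0568
```

```bash
python3 -c "
from h import *
c=cap('wrist','wrist3'); go(.45,.14,.33,-1.9)
s=cap('side','side3')
g=cv2.resize(s['frame'][100:200,230:400],None,fx=3.3,fy=3.3,interpolation=cv2.INTER_CUBIC)
w=c['frame'][:,0:560]; w=np.clip(w.astype(float)*1.6,0,255).astype(np.uint8)
o=np.zeros((600,800,3),np.uint8); o[:420,:560]=w; k=cv2.resize(s['frame'][110:180,250:370],None,fx=3.3,fy=3.3,interpolation=cv2.INTER_CUBIC)
k=k[:180]; o[420:420+k.shape[0],:k.shape[1]]=k
cv2.imwrite('pics/v3.png',o[:,:,::-1])
"
```

```text
t 10.1 tcp [0.4644 0.1407 0.3298] [-1.7998e+02 -5.0000e-02 -2.2100e+00] j6 47.6 F [ 0.95  0.34 -0.49]
shift cm [-1.44  0.12 -0.02] turn -0.005
```

View pics/v3.png

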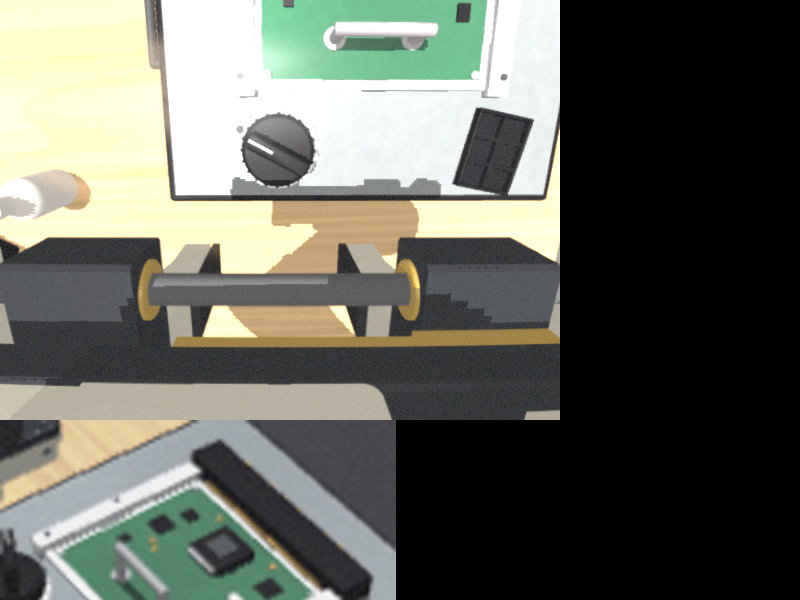

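The board now sits at the connector. The knob's cap is centred at about (279,149), with the wing running from upper left to lower right. I'll enlarge it to measure the wing.

```bash
python3 - <<'E'
from h import *
c=load("wrist3"); f=c["frame"]
g=cv2.resize(f[100:200,225:335],None,fx=6,fy=6,interpolation=cv2.INTER_CUBIC).astype(float)
cv2.imwrite("pics/crop3.png",np.clip(g*4,0,255).astype(np.uint8)[:,:,::-1])
m=(f.max(2)<60).astype(np.uint8); m[:105]=0;m[192:]=0;m[:,:235]=0;m[:,325:]=0
m=cv2.morphologyEx(m,cv2.MORPH_OPEN,np.ones((7,7)))
cs,_=cv2.findContours(m,0,2);k=max(cs,key=cv2.contourArea);print(cv2.minEnclosingCircle(k),cv2.fitEllipse(k))
(u,v),_=cv2.minEnclosingCircle(k); print(onz(c,u,v,.187))
for n,u,v,z in [("barL",330,29,.205),("barR",436,31,.205),("edgeL",262,83,.171),("edgeR",480,84,.171),("dk",174,197,.165),("dk2",547,198,.165)]: print(n,onz(c,u,v,z).round(4))
E
```

```text
((291.5, 170.5), 24.300304412841797) ((294.63824462890625, 168.99717712402344), (19.46190071105957, 41.163909912109375), 50.980838775634766)
[0.48645827 0.12895777 0.187     ]
barL [0.5917 0.0987 0.205 ]
barR [0.5883 0.0212 0.205 ]
edgeL [0.5589 0.1511 0.171 ]
edgeR [ 0.5525 -0.0339  0.171 ]
dk [0.4623 0.2381 0.165 ]
dk2 [ 0.4485 -0.1136  0.165 ]
```

View pics/crop3.png

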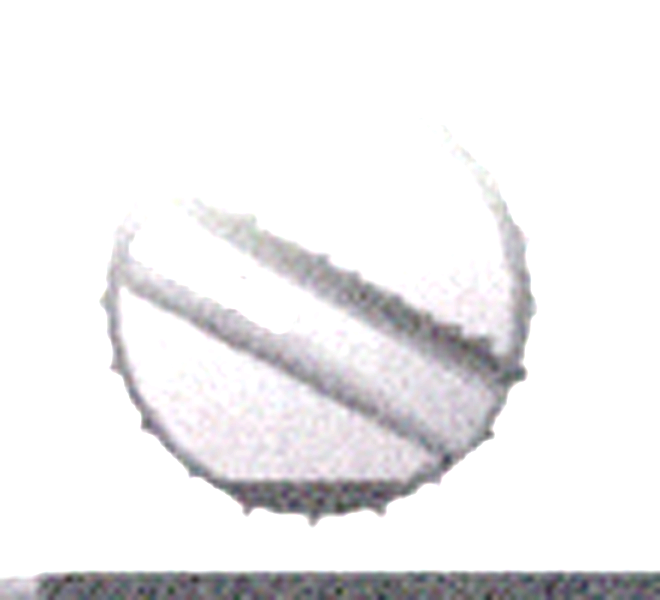

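```bash
python3 - <<'E'
from h import *
c=load("wrist3")
q=lambda x,y,z:onz(c,225+x/6,100+y/6,z)
print("cap",q(318,305,.187)," white dot etc")
A=[q(200,222,.219),q(490,382,.219)];B=[q(135,265,.219),q(445,440,.219)]
for L in(A,B): d=L[0]-L[1];print(L[0].round(4),L[1].round(4),np.degrees(np.arctan2(d[1],d[0])))
d=(A[0]-A[1]);d/=np.linalg.norm(d);n=np.array([-d[1],d[0]]);print("width",n@(A[0]-B[0])[:2],n@(A[1]-B[1])[:2])
print("ends",q(150,235,.219),q(475,415,.219),(q(150,235,.219)+q(475,415,.219))/2)
E
```

```text
cap [0.50338233 0.13973276 0.187     ]  white dot etc
[0.5173 0.1536 0.219 ] [0.4963 0.1184 0.219 ] 59.17362255351193
[0.5124 0.1618 0.219 ] [0.4892 0.1242 0.219 ] 58.37661568397249
width -0.008448826193663573 -0.009063879228694435
ends [0.51598836 0.15979394 0.219     ] [0.49226193 0.12036985 0.219     ] [0.50412514 0.14008189 0.219     ]
```

```bash
python3 -c "
from h import *
go(.5035,.14,.25,59)"
```

```text
t 10.15 tcp [0.4647 0.1404 0.3294] [ 1.7999e+02 -1.0000e-02 -2.2600e+00] j6 47.6 F [0.1  0.61 0.12]
shift cm [ 3.88 -0.12  7.94] turn -1.069
```

Emit:
drive_tool(
  plan="2 0 2 -0.18; 3.9 -0.1 4 -0.36; 3.9 -0.1 6 -0.54; 3.9 -0.1 8 -0.72; 3.9 -0.1 8 -0.9; 3.9 -0.1 8 -1.07; 3.9 -0.1 8 -1.07; 3.9 -0.1 8 -1.07",
  squeeze=4,
)

```text
time_s: 11.15
tcp_pos: [0.5037, 0.1395, 0.2491]
eef_rot: [-180.0, 0.0, 58.8]
contact_force: [-0.0, -0.6, -0.1]
gripper_width: 0.0564
```

```bash
python3 -c "
from h import *
go(.5035,.14,.2,59)"
```

```text
t 11.15 tcp [0.5037 0.1395 0.2491] [-1.7999e+02  5.0000e-02  5.8760e+01] j6 111.7 F [-0.01 -0.56 -0.1 ]
shift cm [ 0.03 -0.05  4.91] turn -0.004
```

Emit:
drive_tool(
  plan="0 0 2 0; 0 0 3.5 0; 0 0 4.5 0; 0 0 4.9 0; 0 0 4.9 0",
)

```text
time_s: 11.78
tcp_pos: [0.5034, 0.14, 0.2006]
eef_rot: [180.0, 0.0, 59.0]
contact_force: [0.5, 0.2, 0.1]
gripper_width: 0.057
```

Emit:
drive_tool(
  plan="0 0 0 0; 0 0 0 0; 0 0 0 0; 0 0 0 0; 0 0 0 0; 0 0 0 0",
  fingers=1,
  squeeze=4,
)

```text
time_s: 12.52
tcp_pos: [0.5033, 0.14, 0.2006]
eef_rot: [180.0, -0.0, 59.0]
contact_force: [0.5, 0.1, 0.8]
gripper_width: 0.013
```

```bash
python3 -c "
from h import *
go(.5035,.14,.2,59); s=r.get_state();print(s['gripper_width'],s['moment'])"
```

```text
t 12.525 tcp [0.5033 0.14   0.2006] [180.    -0.    59.03] j6 111.9 F [0.51 0.14 0.77]
shift cm [0.01 0.01 0.06] turn 0.0
0.012979722318945994 [0.04514319 0.00451904 0.01696547]
```

Emit:
drive_tool(
  plan="0 0 0 0; 0 0 0 0; 0 0 0 0",
  squeeze=35,
)

```text
time_s: 12.9
tcp_pos: [0.5033, 0.14, 0.2006]
eef_rot: [180.0, 0.0, 59.0]
contact_force: [0.5, -0.4, 0.9]
gripper_width: 0.013
```

Emit:
drive_tool(
  plan="0 0 -0.1 0; 0 0 -0.2 0; 0 0 -0.3 0; 0 0 -0.4 0; 0 0 -0.4 0",
)

```text
time_s: 13.52
tcp_pos: [0.5032, 0.14, 0.2044]
eef_rot: [-180.0, 0.0, 59.0]
contact_force: [4.8, -0.3, -9.7]
gripper_width: 0.0127
```

Emit:
drive_tool(
  plan="0 0 -0.1 0; 0 0 -0.2 0; 0 0 -0.3 0; 0 0 -0.4 0; 0 0 -0.4 0",
)

```text
time_s: 14.15
tcp_pos: [0.5032, 0.1399, 0.2085]
eef_rot: [-180.0, 0.0, 59.0]
contact_force: [3.2, -0.2, -11.3]
gripper_width: 0.0128
```

```bash
python3 -c "
from h import *
s=cap('side','side4'); go(.5035,.14,.2,59); s=r.get_state();print(s['gripper_width'],s['moment'])"
```

```text
t 14.2 tcp [0.5032 0.14   0.2085] [-179.99    0.     59.02] j6 111.9 F [  3.58   0.94 -11.48]
shift cm [0.02 0.02 0.85] turn 0.0
0.012788709450660135 [ 0.10894394 -1.66286919 -0.0073328 ]
```

Emit:
drive_tool(
  plan="0 0 -0.1 0; 0 0 -0.1 0.05; 0 0 -0.1 0.1; 0 0 -0.1 0.1",
)

```text
time_s: 14.7
tcp_pos: [0.5031, 0.14, 0.2094]
eef_rot: [-180.0, 0.0, 53.3]
contact_force: [3.5, 1.4, -11.4]
gripper_width: 0.0126
```

Emit:
drive_tool(
  plan="0 0 0 0.05; 0 0 0 0.1; 0 0 0 0.15; 0 0 0 0.15",
)

```text
time_s: 15.2
tcp_pos: [0.5031, 0.1401, 0.2094]
eef_rot: [-180.0, 0.0, 44.8]
contact_force: [1.9, 2.0, -12.1]
gripper_width: 0.0127
```

```bash
python3 -c "
from h import *
go(.5033,.14,.2,59); s=r.get_state();print(s['gripper_width'],s['moment'])"
```

```text
t 15.2 tcp [0.5031 0.1401 0.2094] [-1.7997e+02  1.0000e-02  4.4770e+01] j6 97.7 F [  1.85   2.04 -12.09]
shift cm [0.01 0.02 0.94] turn -0.248
0.012694665765624481 [ 0.57814121 -1.01305224 -0.04257533]
```

Emit:
drive_tool(
  plan="0 0 0 0.06; 0 0 0 0.12; 0 0 0 0.18; 0 0 0 0.24; 0 0 0 0.3; 0 0 0 0.35; 0 0 0 0.38; 0 0 0 0.38",
)

```text
time_s: 16.2
tcp_pos: [0.5029, 0.1403, 0.2094]
eef_rot: [-180.0, 0.0, 23.0]
contact_force: [-0.7, 4.5, -11.2]
gripper_width: 0.013
```

Emit:
drive_tool(
  plan="0 0 0 0; 0 0 0 0; 0 0 0 0",
  squeeze=3,
)

```text
time_s: 16.58
tcp_pos: [0.5033, 0.1402, 0.2102]
eef_rot: [-180.0, -0.0, 23.0]
contact_force: [-2.9, 4.5, -5.6]
gripper_width: 0.0126
```

```bash
python3 -c "
from h import *
go(.5033,.14,.2,59); s=r.get_state();print(s['gripper_width'],s['moment'])"
```

```text
t 16.575 tcp [0.5033 0.1402 0.2102] [-1.7998e+02 -3.0000e-02  2.2990e+01] j6 75.9 F [-2.94  4.53 -5.56]
shift cm [-0.    0.02  1.02] turn -0.629
0.012574110278201123 [1.60274934 0.99328427 0.02612695]
```

Emit:
drive_tool(
  plan="0 0 0 0.02; 0 0 0 0.04; 0 0 0 0.06; 0 0 0 0.06",
)

```text
time_s: 17.08
tcp_pos: [0.5031, 0.14, 0.2102]
eef_rot: [-180.0, 0.0, 19.5]
contact_force: [-3.4, 3.9, -3.6]
gripper_width: 0.0139
```

```bash
python3 -c "
from h import *
go(.5033,.14,.2,59); s=r.get_state();print(s['gripper_width'],s['moment'])
c=cap('side','side5'); a=load('side4')['frame']; b=load('side3')['frame']
o=np.hstack([cv2.resize(x[130:185,225:290],None,fx=4,fy=4,interpolation=cv2.INTER_CUBIC) for x in (b,a,c['frame'])])
cv2.imwrite('pics/v5.png',np.clip(o.astype(float)*1.8,0,255).astype(np.uint8)[:,:,::-1])"
```

```text
t 17.075 tcp [0.5031 0.14   0.2102] [-180.      0.     19.54] j6 72.4 F [-3.41  3.91 -3.63]
shift cm [0.02 0.01 1.02] turn -0.689
0.013897441119101963 [1.40533328 1.29066008 0.09796278]
```

View pics/v5.png

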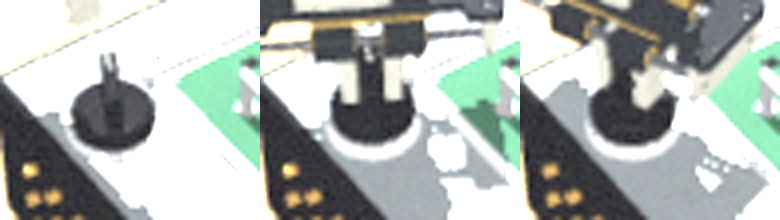

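The knob is riding up on the ring, with the drag at about 0.1 N m. I keep turning and feel for the drop.

Emit:
drive_tool(
  plan="0 0 0 0.02; 0 0 0 0.04; 0 0 0 0.06; 0 0 0 0.06",
)

```text
time_s: 17.62
tcp_pos: [0.5028, 0.1398, 0.2101]
eef_rot: [180.0, 0.0, 16.1]
contact_force: [-4.8, 3.5, -4.0]
gripper_width: 0.0151
```

```bash
python3 -c "
from h import *
go(.5033,.14,.2,59); s=r.get_state();print(s['gripper_width'],s['moment'])"
```

```text
t 17.625 tcp [0.5028 0.1398 0.2101] [1.80e+02 3.00e-02 1.61e+01] j6 69.0 F [-4.79  3.5  -4.01]
shift cm [ 0.05 -0.    1.01] turn -0.749
0.015144663737328303 [1.32932337 1.57060689 0.106939  ]
```

Emit:
drive_tool(
  plan="0 0 0 0.02; 0 0 0 0.04; 0 0 0 0.06; 0 0 0 0.06",
)

```text
time_s: 18.12
tcp_pos: [0.5025, 0.1397, 0.21]
eef_rot: [180.0, 0.1, 12.7]
contact_force: [-5.9, 4.2, -2.9]
gripper_width: 0.0164
```

```bash
python3 -c "
from h import *
go(.5033,.14,.2,59); s=r.get_state();print(s['gripper_width'],s['moment'])"
```

```text
t 18.125 tcp [0.5025 0.1397 0.21  ] [1.7999e+02 7.0000e-02 1.2660e+01] j6 65.6 F [-5.86  4.2  -2.92]
shift cm [ 0.08 -0.01  1.  ] turn -0.809
0.016357586671324836 [1.19035399 1.9944174  0.09667035]
```

The grip is skewing on the wing, because 3 N cannot carry the torque. I turn back to align, then step with a firmer grip and release after each step to let the knob drop.

Emit:
drive_tool(
  plan="0 0 0 -0.06; 0 0 0 -0.12; 0 0 0 -0.17; 0 0 0 -0.17; 0 0 0 -0.17",
)

```text
time_s: 18.75
tcp_pos: [0.5033, 0.1401, 0.2103]
eef_rot: [-180.0, -0.0, 22.4]
contact_force: [-2.4, 3.8, -4.3]
gripper_width: 0.0133
```

Emit:
drive_tool(
  plan="0 0 0 0; 0 0 0 0; 0 0 0 0.02; 0 0 0 0.04; 0 0 0 0.06; 0 0 0 0.06",
  squeeze=20,
)

```text
time_s: 19.5
tcp_pos: [0.5032, 0.1403, 0.2099]
eef_rot: [-180.0, -0.0, 19.0]
contact_force: [-3.0, 4.5, -9.1]
gripper_width: 0.0128
```

```bash
python3 -c "
from h import *
go(.5033,.14,.2,59); s=r.get_state();print(s['gripper_width'],s['moment'])"
```

```text
t 19.5 tcp [0.5032 0.1403 0.2099] [-1.7996e+02 -2.0000e-02  1.8960e+01] j6 71.9 F [-2.98  4.48 -9.06]
shift cm [0.   0.03 0.99] turn -0.699
0.012815041890138101 [1.84810127 0.85223916 0.06686897]
```

Emit:
drive_tool(
  plan="0 0 0 0; 0 0 0 0",
  squeeze=3,
)

```text
time_s: 19.75
tcp_pos: [0.5036, 0.1403, 0.2103]
eef_rot: [-180.0, -0.1, 19.0]
contact_force: [-1.9, 3.6, -5.8]
gripper_width: 0.0135
```

Emit:
drive_tool(
  plan="0 0 0 0; 0 0 0 0.03; 0 0 0 0.06; 0 0 0 0.06",
  squeeze=15,
)

```text
time_s: 20.25
tcp_pos: [0.5035, 0.1403, 0.2103]
eef_rot: [-180.0, -0.1, 15.5]
contact_force: [-2.4, 4.7, -5.0]
gripper_width: 0.0128
```

```bash
python3 -c "
from h import *
go(.5033,.14,.2,59); s=r.get_state();print(s['gripper_width'],s['moment'])"
```

```text
t 20.25 tcp [0.5035 0.1403 0.2103] [-1.7997e+02 -6.0000e-02  1.5520e+01] j6 68.4 F [-2.38  4.71 -5.01]
shift cm [-0.02  0.03  1.03] turn -0.759
0.012780177416725333 [ 1.7459401   0.78085671 -0.01302146]
```

Emit:
drive_tool(
  plan="0 0 0 0; 0 0 0 0",
  squeeze=3,
)

```text
time_s: 20.5
tcp_pos: [0.5035, 0.1403, 0.2104]
eef_rot: [-180.0, -0.1, 15.5]
contact_force: [-1.6, 4.7, -5.7]
gripper_width: 0.013
```

Emit:
drive_tool(
  plan="0 0 0 0; 0 0 0 0.03; 0 0 0 0.06; 0 0 0 0.06",
  squeeze=15,
)

```text
time_s: 21.0
tcp_pos: [0.5034, 0.1403, 0.2103]
eef_rot: [-180.0, -0.1, 12.1]
contact_force: [-3.1, 4.9, -4.9]
gripper_width: 0.0126
```

```bash
python3 -c "
from h import *
go(.5033,.14,.2,59); s=r.get_state();print(s['gripper_width'],s['moment'])"
```

```text
t 21.0 tcp [0.5034 0.1403 0.2103] [-1.7997e+02 -5.0000e-02  1.2090e+01] j6 65.0 F [-3.15  4.86 -4.87]
shift cm [-0.02  0.03  1.03] turn -0.819
0.012592179349052775 [1.80949309 0.87070965 0.06826383]
```

Emit:
drive_tool(
  plan="0 0 0 0; 0 0 0 0",
  squeeze=3,
)

```text
time_s: 21.25
tcp_pos: [0.5034, 0.1403, 0.2104]
eef_rot: [-180.0, -0.1, 12.1]
contact_force: [-3.3, 4.5, -4.6]
gripper_width: 0.0135
```

Emit:
drive_tool(
  plan="0 0 0 0; 0 0 0 0.03; 0 0 0 0.06; 0 0 0 0.06",
  squeeze=15,
)

```text
time_s: 21.75
tcp_pos: [0.5035, 0.1401, 0.2103]
eef_rot: [-180.0, -0.0, 8.6]
contact_force: [-3.3, 3.8, -1.8]
gripper_width: 0.013
```

Emit:
drive_tool(
  plan="0 0 0 0; 0 0 0 0",
  squeeze=3,
)

```text
time_s: 22.0
tcp_pos: [0.5035, 0.1402, 0.2104]
eef_rot: [-180.0, -0.0, 8.6]
contact_force: [-3.8, 4.9, -1.2]
gripper_width: 0.0139
```

Emit:
drive_tool(
  plan="0 0 0 0; 0 0 0 0.03; 0 0 0 0.06; 0 0 0 0.06",
  squeeze=15,
)

```text
time_s: 22.5
tcp_pos: [0.5034, 0.14, 0.2104]
eef_rot: [-180.0, -0.0, 5.2]
contact_force: [-3.4, 4.2, -0.8]
gripper_width: 0.014
```

```bash
python3 -c "
from h import *
go(.5033,.14,.2,59); s=r.get_state();print(s['gripper_width'],s['moment'])"
```

```text
t 22.5 tcp [0.5034 0.14   0.2104] [-1.80e+02 -4.00e-02  5.16e+00] j6 58.1 F [-3.4   4.23 -0.76]
shift cm [-0.01  0.    1.04] turn -0.94
0.013975866378863673 [1.40213856 1.37571029 0.44666603]
```

Emit:
drive_tool(
  plan="0 0 0 0; 0 0 0 0",
  squeeze=3,
)

```text
time_s: 22.75
tcp_pos: [0.5035, 0.1402, 0.2104]
eef_rot: [-180.0, -0.1, 5.2]
contact_force: [-3.0, 5.3, -0.7]
gripper_width: 0.0153
```

The moment jumped to 0.45 N m and the spring load left the grip, so the knob has dropped into the slot. I ease back, open, retreat upward and check.

Emit:
drive_tool(
  plan="0 0 0 -0.05; 0 0 0 -0.08; 0 0 0 -0.08",
)

```text
time_s: 23.12
tcp_pos: [0.5039, 0.1403, 0.2104]
eef_rot: [-180.0, -0.1, 9.8]
contact_force: [-1.5, 4.6, -0.6]
gripper_width: 0.0138
```

Emit:
drive_tool(
  plan="0 0 0 0; 0 0 0 0; 0 0 0 0; 0 0 0 0",
  fingers=-0.3,
)

```text
time_s: 23.62
tcp_pos: [0.5035, 0.1398, 0.2097]
eef_rot: [180.0, -0.0, 9.7]
contact_force: [-0.5, -0.1, -0.6]
gripper_width: 0.0481
```

Emit:
drive_tool(
  plan="0 0 -2 0; 0 0 -6 0; -3 0 -10 0; -6 0 -12 0; -6 0 -12 0; -6 0 -12 0",
)

```text
time_s: 24.38
tcp_pos: [0.4442, 0.1299, 0.3294]
eef_rot: [-180.0, -0.0, 9.8]
contact_force: [0.4, -0.9, -0.1]
gripper_width: 0.0568
```

```bash
python3 -c "
from h import *
c=cap('wrist','wrist6'); s=cap('side','side6'); go(.5033,.14,.2,59)
o=np.zeros((600,560,3),np.uint8); o[:340]=np.clip(c['frame'][:340].astype(float)*1.6,0,255)
b=load('side3')['frame']
k=np.hstack([cv2.resize(x[130:190,225:292],None,fx=4,fy=4,interpolation=cv2.INTER_CUBIC) for x in (b,s['frame'])])
o[345:345+k.shape[0],:k.shape[1]]=np.clip(k.astype(float)*1.3,0,255)
cv2.imwrite('pics/v6.png',o[:,:,::-1])"
```

```text
t 24.475 tcp [0.4443 0.1298 0.3287] [1.7995e+02 8.0000e-02 9.7400e+00] j6 59.0 F [ 0.15  0.59 -0.6 ]
shift cm [ 5.990e+00 -1.000e-02  1.287e+01] turn -0.86
```

View pics/v6.png

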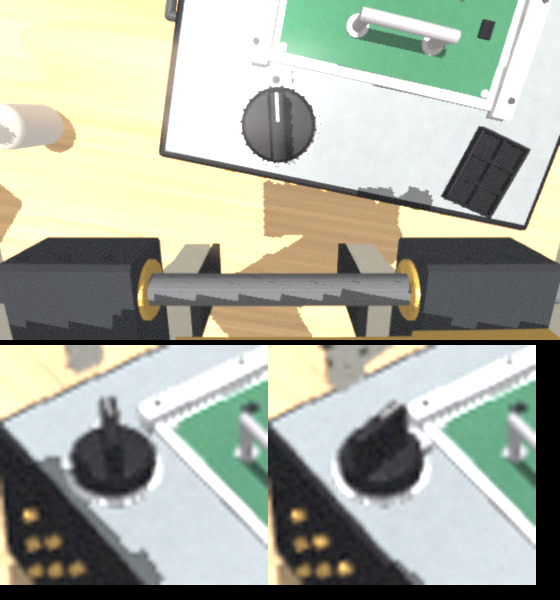

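The wing is in line with the tool, pointing at the board, and the tongue is at the board's rear edge. I'll check the cap height numerically: parked, raised, now.

```bash
python3 - <<'E'
from h import *
fr={n:load(n)["frame"] for n in("side0","side3","side4","side5","side6")}
c=load("side6")
print("expected 7mm shift px",proj(c,[.5035,.14,.187])-proj(c,[.5035,.14,.194]),proj(c,[.5035,.14,.187]))
u0=proj(c,[.5035,.14,.187])[0]
for n,f in fr.items():
    e=[]
    for u in range(int(u0)-4,int(u0)+5):
        col=cv2.GaussianBlur(f,(3,3),0)[150:175,u].max(1).astype(float)   # cap dark -> base/deck bright
        i=[k for k in range(len(col)-1) if col[k]<70<=col[k+1]]
        if i: k=i[0]; e.append(150+k+(70-col[k])/(col[k+1]-col[k]))
    print(n,np.round(np.mean(e),2),len(e))
w=load("wrist6")
for n,u,v,z in[("edge",400,90,.171),("hL",362,18,.205),("hR",460,37,.205)]: print(n,onz(w,u,v,z).round(4))
E
```

```text
expected 7mm shift px [0.10469956 1.67034838] [252.72567049 156.5421327 ]
side0 166.82 9
side3 166.74 9
side4 164.95 9
side5 165.32 9
side6 166.77 9
edge [0.5495 0.0436 0.171 ]
hL [0.5888 0.0937 0.205 ]
hR [0.5897 0.02   0.205 ]
```

```bash
python3 -c "
from h import *
print(r.close_job())"
```

```text
the job is handed in; nothing more can be done
None
```

The board is home and the knob is locked in its detent. I handed the job in at about 24.5 s of the allowed 67 s; no verdict came back.

- **Board:** I pushed the handle bar with closed fingers. It slid about 8 mm at around 8 N, then stopped on the connector. I stopped pushing at about 16 N along the slide, with 11 N vertical on the tool at the same time. Later wrist views put the handle where it was right after the push.
- **Knob:** I gripped the wing, lifted it about 9 mm against roughly 11 N and turned it clockwise to about 0.68 rad. Then I went in 0.06 rad steps, loosening the grip after each so it could drop. It dropped at an estimated 0.9 to 0.95 rad. I noticed from the turning moment rising to 0.45 N m against the slot wall, so I eased back before opening the gripper.
- **Last checks:** In the side camera the cap edge is at row 166.77, against 166.74 when parked and about 165 when raised, so the knob is fully in. The tongue points at the board. The arm is clear, with no force on the tool beyond noise. The tray and bottle look unmoved. The screwdriver was not in the last pictures I viewed, but the arm stayed well away from it.
- **What went wrong or disagreed:** My first attempt to turn with a 3 N grip only skewed the fingers on the wing, so I turned back, realigned and gripped harder. During the push the force reading also showed an unexplained vertical part. It stayed when I lowered the fingers, and it was well below the board's 45 N limit.

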